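# Put a freshly varnished stamp away in the drying rack

## Task

The two side faces of the square wooden stamp that waits on the drying rack's bare apron, those that will face the guide rails, are wet with varnish, so do not grasp or lift it: push it with the fingertips down the empty lane until it rests against the back stop, its wet sides touching neither rail nor the fingers. Then push that lane's brass turn-button fully across behind it, so that it cannot slide out. Leave the other stamp with its turn-button and the loose things around the rack as they are.

Things in the scene. Friction and masses are not known exactly. Their poses are not given: they have to be found in the camera images.
- drying_rack: Plywood board 300 x 180 mm, fixed on the table. Origin on the table; own +x runs along the lanes to the back stop, +y left, z up. Board: x -165 to 135, y -90 to 90 mm, top z 8 mm. Back stop: bar at x 123 to 135 mm, top z 26 mm. Rails at x -5 to 123 mm bound two 70 mm lanes, middle lines y = -41 mm (empty, to fill) and +41 mm (other stamp). x below -5 mm is the bare apron.
- rail_right: Outer guide rail on the right of the empty lane: wooden strip 128 x 12 mm, 10 mm high (top at z = 18 mm in the rack's frame), its middle at x = +59, y = -82 mm in the rack's frame. The stamp must not touch it. Origin under its middle, axes as the rack's.
- rail_mid: Guide rail between the two lanes, the same strip, its middle at x = +59, y = 0 mm in the rack's frame. The stamp must not touch it. Origin under its middle, axes as the rack's.
- stamp: Wooden block with a red rubber die on top, about 85 g: 52 mm along own x, 56 along own y, 27 high. Loose on the apron, up to 10 mm off the empty lane's middle line and 0.2 rad from straight. Origin: centre of underside. Own +x looks to the back stop; near end (own x = -26 mm), far end and top are dry. Centred in the lane it has 6 mm free on each side. Home: its centre is at point home.
- wet_left: The wet varnished side face of the stamp at its own +y, a darker glossy patch 46 x 22 mm. Must touch nothing. Origin at its middle.
- wet_right: The same at the stamp's own -y. Must touch nothing. Origin at its middle.
- home (a point): Where the centre of the stamp's underside comes when it is home against the back stop in the middle of the empty lane: on the board's top, x = +97, y = -41, z = 8 mm in the rack's frame; axes as the rack's.
- button_right (a joint): Angle of the empty lane's brass turn-button, a bar 10 mm wide, 47 mm long from its pivot, level on the right rail, top at rack z 23 mm. 0: along the rail, free end to the apron, lane open. Positive turns it clockwise from above, over the lane; 1.57 (stop): straight across, 8 mm behind a home stamp. Negative: leaning outwards. Starts at -0.4 to 0, stays where left; 0.5 N at the pin moves it.
- pivot_right (a point): Pivot axis of that turn-button at the top of the right rail; x = +58, y = -82 mm in the rack's frame.
- button_right_pin (a point): Upright finger pin of that turn-button, at mid height: round, 7 to 9 mm in diameter, 38 mm from the pivot towards the free end, from z = 23 to 40 mm in the rack's frame. Push here.
- other_stamp: A similar wooden stamp, 50 x 52 x 27 mm, loose, already home in the left lane. Leave alone. Origin: centre of its underside.
- button_left (a joint): Angle (rad) of the left lane's turn-button, the mirror image on the left rail; it starts closed at 1.57. Leave alone.
- screw_pot: Frosted white screw pot, 50 mm in diameter, 38 mm high, loose on the table to the right of the rack. Leave alone.
- tall_stamp: Tall narrow wooden stamp, 50 x 26 x 60 mm, standing loose behind the rack. Leave alone.
- loupe: Black eye loupe, 34 mm in diameter, 30 mm high, loose on the table to the left of the rack. Leave alone.
- vial: Small glass bottle, 24 mm in diameter, 44 mm high, loose on the table to the left of the rack. Leave alone.
There are look-alikes about, which are no part of the job. What is shaped like the stamp but blue is not meant.

How it is judged:
By the outcome, as a careful person would: the job done as asked, in the order asked, and still so for the second after the job is handed in, with the robot touching nothing.
It also fails if it takes over 64 s, if anything falls off the work surface, if the arm or the gripper's body presses on something with over 40 N, if the wrist force passes 120 N, or if a joint passes its speed limit or range.

## Robot

A 7-joint arm with a two-finger parallel gripper is mounted at the origin on a cart in front of the work surface, level with it; the furniture and walls round the work are solid. World frame = base frame: x ahead of the robot, y to its left, z up, the work surface at z = 0. Lengths are in m, angles in rad, forces in N, time in s.
With the tool pointing down it reaches from about 0.425 to 0.95 m from the base axis. Payload 16.7 kg.
Tool frame: the origin (TCP) lies midway between the tips of the shut fingers; the grasp point (between the pads) lies 19 mm behind it; z points along the fingers, x is the direction in which the jaws open and shut, and the axes are right-handed (so a half turn about z gives the same grasp; the last joint's range is limited). The gripper opens to 94 mm and grips with 3 to 60 N. Pads are 16 mm wide; open, the fingers measure 119 mm over their backs; the gripper's body (75 mm by 177 mm) begins 78 mm behind the grasp point.
Start: joints at [-1.427, 0.426, 0.074, 1.606, -0.034, 1.111, -0.067], TCP at [0.195, 0.646, 0.205] pointing down, gripper open.
Joint ranges: [-2.85, 2.85], [-0.5, 2.14], [-1.23, 1.37], [0.21, 2.46], [-1.02, 4.16], [0.16, 2.05], [-2.73, 2.73]. Speed limits (rad/s): [1.89, 1.89, 2.39, 2.39, 3.01, 3.01, 3.01].

## Interface

Orientations are given as a rotation vector (axis times angle).
In Python, from station import r gives the robot as it stands.
- The arm moves only by the tool apply_moves, never from a script. Its argument "series" is a list of rows, each an object with "delta_pos": the shift along the tool's x, y, z in mm, a list of three; "roll": the turn about the tool's z in rad. A call has 1 to 10 rows; each row is the pose to reach, as a shift and turn from the pose commanded when the call began, along the tool's axes at that moment; what a row does not reach only later rows make up. A row lasts 1/10 s, in which the tool goes at most 50 mm and 8.59 degrees, less where a joint would pass 70% of its speed; a pose out of reach is approached as far as the arm can. A call with a gripper value outside its range is refused whole. "hand" is the opening, from 0 (shut) to 1 (fully open), set as the call begins (left out, the last holds). The fingers move at their own pace and stop on an object; "grip_force" is the grip in N (left out, the last holds). Time passes only in rows, so rows that repeat a pose let the fingers close. It gives the time, the measured TCP pose, the force and the opening at its end, in the units of the state.
- r.get_state(): the state, without advancing time (a new reading comes with each control period).
- r.get_image(name): name is "side" or "top" or "wrist"; returns a dict with "color" (384x512x3 uint8, blue, green, red), "z_map" (384x512 float32, m along the optical axis (not along the pixel's ray), 0 where there is no reading), "fx", "fy", "cx", "cy" (pixels), "R" (3x3) and "t" (3): a world point X has camera coordinates R X + t; the wrist camera has in their place "T_tool_cam" (4x4, takes a point from camera to tool coordinates, whose origin is the TCP and whose axes are the tool frame's). Camera axes: x right, y down, z forward; pixel columns grow to the right and rows downward; lengths in m; the calibration is good to about 2 mm. A picture is of the moment at which its call begins: read the wrist's pose just before it.
- r.finish_job(): hands the job in, once; it reports no verdict.
Trained networks look in the newest picture that a camera, given by its name, has taken for a name from the list of things; names that differ only in an ending like _2 or _b are one class to them, and where a whole thing is asked for, a point or a joint stands for the part that bears it (a point fixed in the world has none). Each returns a list of dicts, best first, with "p" (0 to 1); they miss things now and then, are a little off and sometimes report something else, mostly with a low value. They report only what shows in the picture. A call takes as long as a camera call. They do not tell look-alikes from the thing itself.
- r.trace(camera, thing): "region" (384x512 bool, what is visible of it) and "at" ([column, row] in pixels, amid what is visible of it).
The state is a dict: "time": time; "qpos": joint angles; "qvel": joint speeds; "effort": joint torques, N m; "tool_pos": TCP position; "ee_rot": TCP orientation; "wrist_force": force on the tool from outside, world axes, zero at the start; "ft_torque": the same for the moment, N m; "width": finger opening in m.
Only numpy, scipy, OpenCV 4.12 (cv2) and the standard library are available. Lean on these libraries where they do the work, as an engineer would, in place of code of your own. Each camera call takes 0.05 s, during which the arm holds its last target. There are 200 camera calls.

## Working session

There is one attempt and no reset: what is moved stays moved. The work goes in short steps, Python scripts to look and compute and a tool call to move; the robot and the scene stay as the last step left them, time stands still between calls to the robot, and variables do not carry over. Pictures are saved under pics/ and viewed, about 8 in all and at most 12, crops included, and the job is handed in when it is done.

Besides the shell and the picture viewer there is one more tool, called after "Call:" as name(argument=value, ...), one argument or row to a line, values as JSON. apply_moves: Moves the arm, as the interface text tells. Its arguments: {"type":"object","properties":{"series":{"type":"array","items":{"type":"object","properties":{"delta_pos":{"type":"array","items":{"type":"number"}},"roll":{"type":"number"}}}},"hand":{"type":"number"},"grip_force":{"type":"number"}},"required":["series"]}

```bash
mkdir -p pics; ls; cat > h.py <<'E'
import numpy as np, cv2
from station import r
from scipy.spatial.transform import Rotation as Rn
def snap(c):
    s=r.get_state(); im=r.get_image(c)
    if c=='wrist':
        T=np.eye(4);T[:3,:3]=Rn.from_rotvec(s['ee_rot']).as_matrix();T[:3,3]=s['tool_pos']
        W=T@np.array(im['T_tool_cam'])
    else:
        W=np.eye(4);R=np.array(im['R']);W[:3,:3]=R.T;W[:3,3]=-R.T@np.array(im['t'])
    im['W']=W
    v,u=np.mgrid[0:384,0:512];z=im['z_map']
    P=np.stack([(u-im['cx'])/im['fx']*z,(v-im['cy'])/im['fy']*z,z],-1)@W[:3,:3].T+W[:3,3]
    P[z==0]=np.nan; im['P']=P
    return im
def ray(im,u,v,z):
    d=im['W'][:3,:3]@np.array([(u-im['cx'])/im['fx'],(v-im['cy'])/im['fy'],1.]);o=im['W'][:3,3]
    return o+d*(z-o[2])/d[2]
def proj(im,X):
    W=im['W'];p=(np.atleast_2d(X)-W[:3,3])@W[:3,:3]
    return np.c_[im['fx']*p[:,0]/p[:,2]+im['cx'],im['fy']*p[:,1]/p[:,2]+im['cy']]
E
python3 - <<'E'
from h import *
s=r.get_state();print(s['time'],s['tool_pos'],Rn.from_rotvec(s['ee_rot']).as_matrix().round(3).tolist(),s['width'])
for c in ['top','side']:
    im=snap(c);cv2.imwrite(f'pics/{c}1.png',cv2.resize(im['color'],(800,600)))
    print(c,'cam',im['W'][:3,3])
    for t in ['drying_rack','stamp','rail_right','rail_mid','button_right','button_right_pin','other_stamp','button_left','screw_pot','tall_stamp','loupe','vial','wet_left']:
        for d in r.trace(c,t)[:3]:
            m=d['region']; print(t,round(d['p'],2),np.round(d['at']),m.sum(),np.nanmedian(im['P'][m],0).round(3))
E
```

```text
pics
0.0 [0.19472163 0.64582659 0.2047675 ] [[0.289, 0.957, -0.0], [0.957, -0.289, -0.001], [-0.001, 0.0, -1.0]] 0.09382013784004188
top cam [ 0.51078498 -0.01774658  1.04650785]
drying_rack 0.9 [270. 197.] 5878 [ 0.557 -0.054  0.007]
stamp 0.84 [357. 144.] 424 [ 0.716 -0.294  0.024]
stamp 0.71 [304. 171.] 361 [ 0.628 -0.141  0.033]
rail_right 0.66 [239. 220.] 311 [0.489 0.041 0.033]
rail_mid 0.51 [244. 202.] 125 [0.54  0.024 0.017]
button_right 0.63 [245. 168.] 65 [0.631 0.018 0.022]
button_right_pin 0.41 [247. 172.] 80 [0.631 0.02  0.02 ]
screw_pot 0.66 [379. 198.] 264 [ 0.559 -0.354  0.036]
screw_pot 0.52 [315. 126.] 230 [ 0.754 -0.172  0.056]
tall_stamp 0.6 [315. 128.] 238 [ 0.758 -0.172  0.056]
loupe 0.58 [137. 243.] 129 [0.419 0.325 0.025]
vial 0.63 [131. 165.] 89 [0.64  0.35  0.026]
vial 0.27 [380. 200.] 290 [ 0.558 -0.353  0.036]
side cam [0.28344897 0.85572143 0.47699025]
drying_rack 0.62 [274. 212.] 3110 [ 0.553 -0.007  0.009]
drying_rack 0.33 [169. 286.] 284 [0.637 0.364 0.026]
stamp 0.68 [259. 184.] 285 [ 0.624 -0.122  0.03 ]
stamp 0.55 [250. 166.] 224 [ 0.711 -0.28   0.021]
rail_right 0.44 [236. 218.] 82 [0.617 0.049 0.018]
rail_mid 0.71 [302. 163.] 183 [ 0.557 -0.338  0.025]
rail_mid 0.42 [272. 212.] 97 [0.542 0.013 0.018]
rail_mid 0.36 [273. 210.] 2973 [ 0.552 -0.008  0.009]
button_right 0.49 [239. 204.] 50 [0.634 0.012 0.023]
button_right_pin 0.44 [238. 208.] 32 [0.635 0.014 0.023]
other_stamp 0.62 [287. 219.] 267 [0.491 0.055 0.034]
other_stamp 0.4 [258. 185.] 327 [ 0.624 -0.122  0.028]
screw_pot 0.49 [302. 161.] 176 [ 0.556 -0.338  0.026]
tall_stamp 0.75 [223. 174.] 346 [ 0.756 -0.163  0.034]
tall_stamp 0.64 [259. 187.] 293 [ 0.624 -0.122  0.03 ]
loupe 0.83 [283. 308.] 343 [0.417 0.342 0.022]
loupe 0.23 [301. 164.] 174 [ 0.556 -0.338  0.026]
vial 0.62 [165. 285.] 305 [0.637 0.364 0.024]
wet_left 0.68 [276. 210.] 3189 [ 0.553 -0.007  0.009]
wet_left 0.49 [250. 168.] 83 [ 0.7   -0.274  0.014]
```

```bash
python3 - <<'E'
import cv2
a=cv2.imread('pics/top1.png')
a=a[150:420,180:640]
cv2.imwrite('pics/top1c.png',cv2.resize(a,(800,470)))
E
```

```text
(no output)
```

View pics/top1c.png

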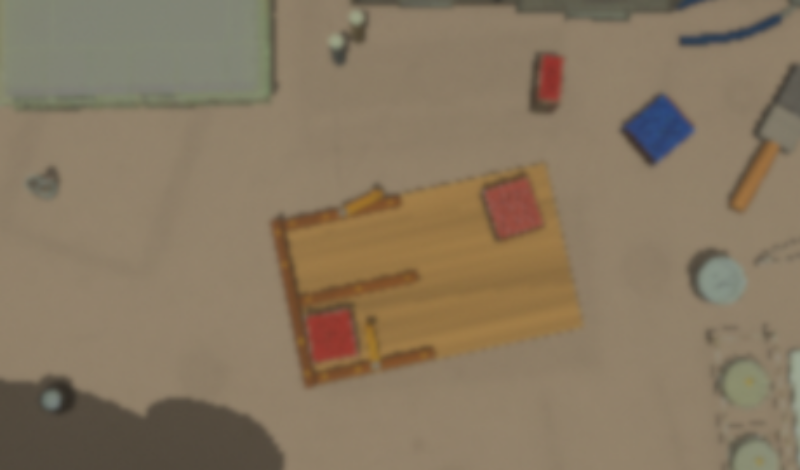

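View pics/side1.png

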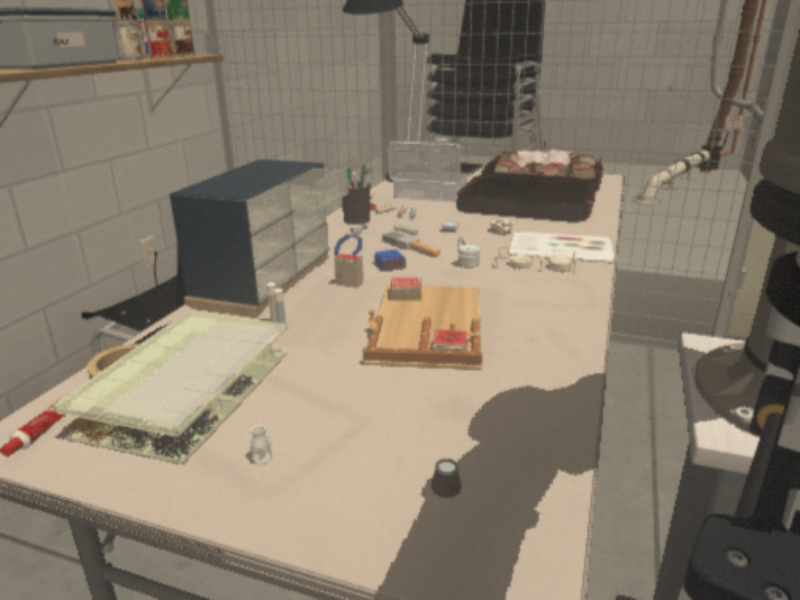

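The red-topped block on the rack's apron, at crop (513,207) in the top view, is the stamp. Look-alikes are the blue block (658,128), the tall red-topped stamp behind the rack (548,80) and the stamp already home (332,333). The right turn-button (362,201) leans outwards. Next I fit the rack's pose.

```bash
cat >> h.py <<'E'
def rackfit(im,box):
    # board outline via drying_rack mask, projected on z=8mm
    P=im['P'];return P
E
python3 - <<'E'
from h import *
im=snap('top');d=r.trace('top','drying_rack')[0]
m=d['region'].astype(np.uint8)
c=max(cv2.findContours(m,0,2)[0],key=cv2.contourArea)[:,0]
X=np.array([ray(im,u,v,.010)[:2] for u,v in c])
(cx,cy),wh,a=cv2.minAreaRect((X*1000).astype(np.float32));print(cx,cy,wh,a)
print(cv2.boxPoints(((cx,cy),wh,a)))
w=snap('wrist');print(w['W'][:3,3]-r.get_state()['tool_pos'],np.array(w['T_tool_cam']).round(3).tolist(),w['fx'])
E
```

```text
562.2796630859375 -54.172119140625 (186.6862335205078, 301.9215393066406) 13.792537689208984
[[ 435.63794   70.1821 ]
 [ 507.61816 -223.03363]
 [ 688.9214  -178.52634]
 [ 616.94116  114.68939]]
[-0.06648941  0.02161075  0.17842359] [[1.0, 0.0, -0.0, 0.002], [0.0, 0.97, 0.242, -0.07], [0.0, -0.242, 0.97, -0.178], [0.0, 0.0, 0.0, 1.0]] 332.3751582501598
```

Call:
apply_moves(
  series=[
    {"delta_pos":[-29,31,0],"roll":0.05},
    {"delta_pos":[-58,61,0],"roll":0.1},
    {"delta_pos":[-87,92,0],"roll":0.15},
    {"delta_pos":[-116,122,0],"roll":0.2},
    {"delta_pos":[-145,153,0],"roll":0.25},
    {"delta_pos":[-175,184,0],"roll":0.3},
    {"delta_pos":[-204,214,0],"roll":0.35},
    {"delta_pos":[-233,245,0],"roll":0.4},
    {"delta_pos":[-262,275,0],"roll":0.45},
    {"delta_pos":[-291,306,0],"roll":0.5},
  ],
)

```text
time: 2.55
tool_pos: [0.4044, 0.2778, 0.2058]
ee_rot: [-2.908, -1.188, -0.001]
wrist_force: [0.9, -0.5, 0.6]
width: 0.0937
```

Call:
apply_moves(
  series=[
    {"delta_pos":[-11,41,0],"roll":0.054},
    {"delta_pos":[-22,81,0],"roll":0.107},
    {"delta_pos":[-32,122,0],"roll":0.16},
    {"delta_pos":[-43,163,0],"roll":0.215},
    {"delta_pos":[-54,204,0],"roll":0.27},
    {"delta_pos":[-65,244,0],"roll":0.32},
    {"delta_pos":[-76,285,0],"roll":0.376},
    {"delta_pos":[-86,326,0],"roll":0.43},
    {"delta_pos":[-100,380,3],"roll":0.5},
    {"delta_pos":[-108,407,5],"roll":0.537},
  ],
)

```text
time: 3.55
tool_pos: [0.6136, -0.0894, 0.2006]
ee_rot: [3.119, 0.371, 0.001]
wrist_force: [0.5, 1.4, 0.1]
width: 0.0941
```

Call:
apply_moves(
  series=[
    {"delta_pos":[0,0,0],"roll":0},
    {"delta_pos":[0,0,0],"roll":0},
    {"delta_pos":[0,0,0],"roll":0},
  ],
)

```text
time: 3.85
tool_pos: [0.6123, -0.0853, 0.2004]
ee_rot: [-3.118, -0.38, 0.0]
wrist_force: [-0.3, 0.2, -0.4]
width: 0.0942
```

```bash
cat > look.py <<'E'
from h import *
import sys
im=snap('wrist');cv2.imwrite(f'pics/{sys.argv[1]}.png',cv2.resize(im['color'],(768,576)))
np.savez('last.npz',**{k:im[k] for k in ['color','P','W','fx','fy','cx','cy']})
s=r.get_state();print(s['time'],s['tool_pos'],s['ee_rot'],s['wrist_force'])
for t in sys.argv[2:]:
    for d in r.trace('wrist',t)[:3]:
        m=d['region'];print(t,round(d['p'],2),np.round(d['at']),m.sum(),np.nanmedian(im['P'][m],0).round(4))
E
python3 look.py w1 drying_rack stamp rail_right rail_mid button_right_pin button_right other_stamp
```

```text
3.9 [ 0.61228541 -0.08506581  0.20056275] [-3.11777987e+00 -3.80456911e-01 -3.50343691e-05] [-0.00386579  0.20421578 -0.01930952]
drying_rack 0.96 [221. 119.] 35917 [ 0.5623 -0.0402  0.0074]
stamp 0.96 [300. 348.] 1837 [ 0.7161 -0.2881  0.0253]
stamp 0.78 [260. 221.] 2614 [ 0.628  -0.1358  0.0333]
stamp 0.65 [168. 358.] 1371 [ 0.5599 -0.3404  0.0352]
rail_right 0.86 [295.  48.] 1191 [0.6198 0.0479 0.017 ]
rail_mid 0.58 [217.  60.] 1477 [0.5432 0.0176 0.017 ]
button_right_pin 0.59 [302.  79.] 524 [0.6317 0.0192 0.0221]
button_right 0.7 [301.  79.] 494 [0.6315 0.0194 0.0221]
other_stamp 0.62 [173.  26.] 2636 [0.497  0.0376 0.0334]
```

View pics/w1.png

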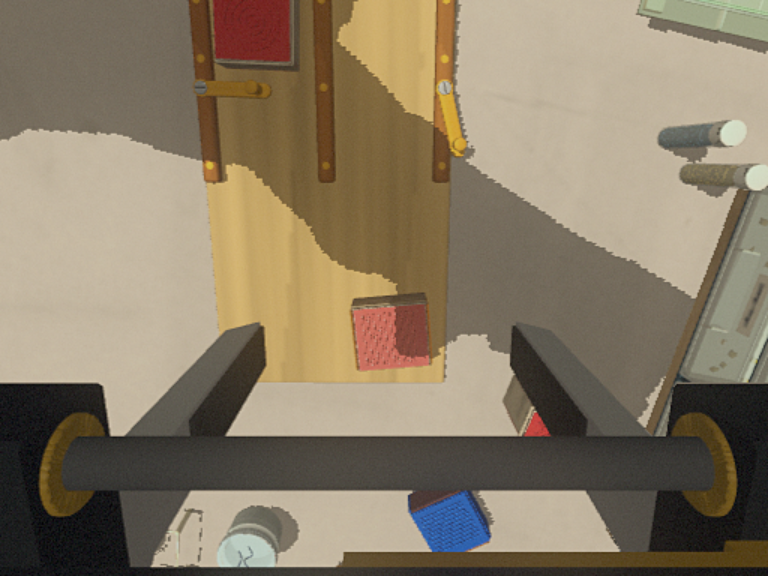

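Wrist view shows the rack clearly: mid rail end at (326,178), right rail end at (441,178), pin at (459,147), stamp top at (391,337) straight-ish, board near edge at row 381. I'll fit from these.

```bash
cat > fit.py <<'E'
from h import *
im=snap('wrist');P=im['P']
def reg(t,xy,zr):
    for d in r.trace('wrist',t):
        q=P[d['region']];q=q[(q[:,2]>zr[0])&(q[:,2]<zr[1])]
        if len(q)>50 and np.hypot(*(np.median(q[:,:2],0)-xy))<.04: return q,d['region']
    return None,None
def rect(q):
    (cx,cy),wh,a=cv2.minAreaRect((q[:,:2]*1000).astype(np.float32));return np.array([cx,cy]),np.round(wh,1),a
m,_=reg('rail_mid',(.543,.018),(.014,.022));rr,_=reg('rail_right',(.62,.048),(.014,.0205))
s,sr=reg('stamp',(.628,-.136),(.030,.040))
for n,q in (('mid',m),('right',rr),('stamp',s)):
    if q is not None: print(n,len(q),*rect(q),np.median(q[:,2]))
d=r.trace('wrist','drying_rack')[0]['region'].astype(np.uint8)
c=max(cv2.findContours(d,0,1)[0],key=cv2.contourArea)[:,0]
X=np.array([np.r_[ray(im,u,v,.008)[:2]*1000,u,v] for u,v in c])
# frame from rails
a=np.radians(103.3)
for it in range(2):
    ex=np.array([np.cos(a),np.sin(a)]);ey=np.array([-ex[1],ex[0]])
    L=np.c_[X[:,:2]@ex,X[:,:2]@ey]
    y0,y1=np.percentile(L[:,1],[.5,99.5]);x0=np.percentile(L[:,0],.5)
    k=(abs(L[:,1]-y0)<5)&(L[:,0]>x0+60)&(L[:,0]<x0+150); 
    pr=np.polyfit(L[k,0],L[k,1],1); kk=(abs(L[:,1]-y1)<6)&(L[:,0]>x0+60)&(L[:,0]<x0+150);pl=np.polyfit(L[kk,0],L[kk,1],1)
    near=np.median(L[(abs(L[:,0]-x0)<5),0])
    print('a',np.degrees(a),'right edge',pr,k.sum(),'left',pl,kk.sum(),'near',near)
    a+=np.arctan((pr[0]+pl[0])/2)
for n,q in (('mid',m),('right',rr)):
    if q is None: continue
    l=np.c_[q[:,:2]@ex,q[:,:2]@ey]*1000
    p=np.percentile(l[:,1],[2,98]);print(n,'y mid',p.mean(),'w',p,'x min',np.percentile(l[:,0],1),'slope',np.polyfit(l[:,0],l[:,1],1)[0])
if s is not None:
    l=np.c_[s[:,:2]@ex,s[:,:2]@ey]*1000;print('stamp bounds',np.percentile(l,[1,99],axis=0),'axis',ex)
E
python3 fit.py
```

```text
mid 1401 [543.6673584   13.59783554] [ 12.1 116.6] 13.863849639892578 0.01704478518146174
right 1126 [623.08831787  33.02153778] [ 12.  116.4] 13.608835220336914 0.016961593277787596
stamp 2122 [ 629.50708008 -139.73240662] [57.1 50. ] 18.58043098449707 0.03362471982487908Traceback (most recent call last):
  File "fit.py", line 24, in <module>
    pr=np.polyfit(L[k,0],L[k,1],1); kk=(abs(L[:,1]-y1)<6)&(L[:,0]>x0+60)&(L[:,0]<x0+150);pl=np.polyfit(L[kk,0],L[kk,1],1)
    raise TypeError("expected non-empty vector for x")
TypeError: expected non-empty vector for x
```

```bash
cat >> h.py <<'E'
A=np.radians(13.74);EX=np.array([-np.sin(A),np.cos(A)]);EY=np.array([-np.cos(A),-np.sin(A)])
def rack(w): w=np.asarray(w)*1000;return np.array([w[:2]@EX+169.2,w[:2]@EY+531.2])
def goto(x,y,z,yaw,s=None):  # rack mm, yaw rad of pusher in rack -> tool deltas
    s=s or r.get_state();R=Rn.from_rotvec(s['ee_rot']).as_matrix();p=s['tool_pos']*1000 if isinstance(s['tool_pos'],np.ndarray) else np.array(s['tool_pos'])*1000
    t=np.r_[EX*(x-169.2)+EY*(y-531.2),z]
    az=np.arctan2(R[1,0],R[0,0])
    print('now rack',rack(p/1000).round(1),'z',p[2].round(1),'yaw',round(az-A,4),'t',s['time'])
    print(' delta',(R.T@(t-p)).round(1),'roll',round(-(A+yaw-az),4))
E
python3 - <<'E'
from h import *
print(rack([.6295,-.1397]),rack([.632,.019]))
ya=.0845;c=np.array([-116.,-47.1]);d=np.array([np.cos(ya),np.sin(ya)])
p=c-d*(26+8+14);print(p);goto(*p,80,ya);goto(*p,14,ya)
E
```

```text
[-116.01882747  -47.10490267] [ 37.54594928 -87.22720746]
[-163.82873594  -51.15117491]
now rack [-60.3 -43.2] z 200.5 yaw 0.0011 t 4.5
 delta [  7.8 103.6 120.5] roll -0.0834
now rack [-60.3 -43.2] z 200.5 yaw 0.0011 t 4.5
 delta [  7.8 103.6 186.5] roll -0.0834
```

Call:
apply_moves(
  series=[
    {"delta_pos":[3,40,15],"roll":-0.03},
    {"delta_pos":[6,80,30],"roll":-0.06},
    {"delta_pos":[7.8,103.6,60],"roll":-0.0834},
    {"delta_pos":[7.8,103.6,90],"roll":-0.0834},
    {"delta_pos":[7.8,103.6,120],"roll":-0.0834},
    {"delta_pos":[7.8,103.6,140],"roll":-0.0834},
    {"delta_pos":[7.8,103.6,140],"roll":-0.0834},
    {"delta_pos":[7.8,103.6,140],"roll":-0.0834},
    {"delta_pos":[7.8,103.6,140],"roll":-0.0834},
    {"delta_pos":[7.8,103.6,140],"roll":-0.0834},
  ],
  hand=0.2,
  grip_force=20,
)

```text
time: 5.5
tool_pos: [0.6455, -0.1853, 0.0619]
ee_rot: [3.1, 0.507, 0.003]
wrist_force: [0.2, -0.3, -0.4]
width: 0.02
```

```bash
python3 look.py w2 stamp; python3 - <<'E'
from h import *
goto(-163.8,-51.1,14,.0845)
print(r.get_state()['width'])
E
```

```text
5.55 [ 0.64544834 -0.18523074  0.06169774] [3.09991707e+00 5.07414448e-01 2.57520197e-03] [-0.30568154  0.30702702 -0.27794369]
stamp 0.67 [276. 347.] 1337 [ 0.6946 -0.2854  0.0243]
stamp 0.61 [258. 137.] 7443 [ 0.6295 -0.1391  0.0335]
stamp 0.28 [173.  83.] 45545 [ 0.5686 -0.1206  0.0072]
now rack [-163.9  -51.7] z 61.5 yaw 0.0848 t 5.6
 delta [-0.6 -0.2 47.4] roll 0.0003
0.018879282503706553
```

View pics/w2.png

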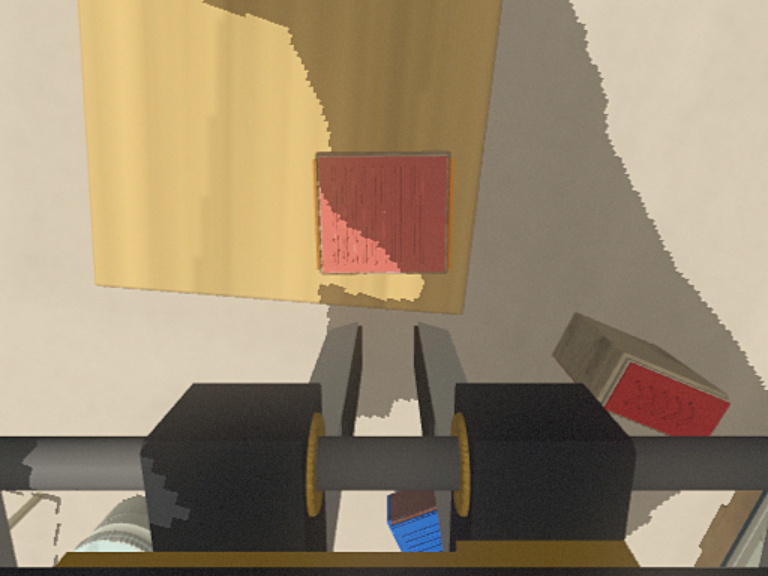

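The stamp's near face is square to the fingers and centred between them (stamp u 318–450, fingers centred u≈388); both wet strips are visible and clear. Lowering, then a straight push.

Call:
apply_moves(
  series=[
    {"delta_pos":[-0.5,0,16],"roll":0},
    {"delta_pos":[-0.5,0,32],"roll":0},
    {"delta_pos":[-0.5,0,42],"roll":0},
    {"delta_pos":[-0.5,0,47],"roll":0},
    {"delta_pos":[-0.5,-3,47],"roll":0},
    {"delta_pos":[-0.5,-6,47],"roll":0},
    {"delta_pos":[-0.5,-9,47],"roll":0},
    {"delta_pos":[-0.5,-12,47],"roll":0},
    {"delta_pos":[-0.5,-15,47],"roll":0},
    {"delta_pos":[-0.5,-18,47],"roll":0},
  ],
)

```text
time: 6.6
tool_pos: [0.6387, -0.168, 0.0138]
ee_rot: [3.1, 0.507, 0.001]
wrist_force: [-0.1, -1.0, 0.6]
width: 0.0187
```

Call:
apply_moves(
  series=[
    {"delta_pos":[0,-4,0],"roll":0},
    {"delta_pos":[0,-8,0],"roll":0},
    {"delta_pos":[0,-12,0],"roll":0},
    {"delta_pos":[0,-16,0],"roll":0},
    {"delta_pos":[0,-20,0],"roll":0},
    {"delta_pos":[0,-24,0],"roll":0},
    {"delta_pos":[0,-27,0],"roll":0},
    {"delta_pos":[0,-30,0],"roll":0},
    {"delta_pos":[0,-30,0],"roll":0},
    {"delta_pos":[0,-30,0],"roll":0},
  ],
)

```text
time: 7.6
tool_pos: [0.629, -0.1398, 0.0135]
ee_rot: [-3.1, -0.507, 0.0]
wrist_force: [0.1, 0.1, -0.3]
width: 0.0184
```

```bash
cat > meas.py <<'E'
from h import *
import sys
im=snap('wrist');P=im['P'];cv2.imwrite(f'pics/{sys.argv[1]}.png',cv2.resize(im['color'],(768,576)))
goto(0,0,14,0)
s=r.get_state();print('F',s['wrist_force'],'w',s['width'])
q0=s['tool_pos'][:2]*1000
for c in r.trace('wrist','stamp')[:3]:
    q=P[c['region']];q=q[(q[:,2]>.030)&(q[:,2]<.040)]
    if len(q)<1000: continue
    (cx,cy),wh,a=cv2.minAreaRect((q[:,:2]*1000).astype(np.float32))
    a=(a+45)%90-45
    print(round(c['p'],2),len(q),'stamp rack',rack(np.array([cx,cy])/1000).round(1),np.round(wh,1),'yaw',round(np.radians(a)-A,3))
for t in ('rail_mid','rail_right'):
  for c in r.trace('wrist',t)[:2]:
    q=P[c['region']];q=q[(q[:,2]>.0135)&(q[:,2]<.0205)]
    if len(q)<200: continue
    l=np.array([rack(v) for v in q[:,:2]]);print(t,round(c['p'],2),'y',np.percentile(l[:,1],[2,50,98]).round(1),'xmin',l[:,0].min().round(1))
E
python3 meas.py w3
```

```text
now rack [-116.1  -46.6] z 13.5 yaw 0.0845 t 7.65
 delta [ -36.6 -119.6   -0.5] roll 0.0845
F [ 1.20074112 -0.53513875 -0.45302113] w 0.018873201782149508
0.86 11148 stamp rack [-78.1 -43.7] [57.6 50. ] yaw 0.087
0.71 1063 stamp rack [-168. -167.] [52.5 18.3] yaw 0.06
rail_mid 0.91 y [-6.  -0.9  5.4] xmin -5.9
rail_right 0.76 y [-87.2 -81.5 -76.1] xmin -5.8
rail_right 0.65 y [-87.1 -78.4   4.5] xmin -123.3
```

Call:
apply_moves(
  series=[
    {"delta_pos":[-0.3,-6,0],"roll":0.0085},
    {"delta_pos":[-0.54,-12,0],"roll":0.017},
    {"delta_pos":[-0.74,-18,0],"roll":0.0255},
    {"delta_pos":[-0.88,-24,0],"roll":0.034},
    {"delta_pos":[-0.98,-30,0],"roll":0.0425},
    {"delta_pos":[-1.02,-36,0],"roll":0.051},
    {"delta_pos":[-1.0,-41,0],"roll":0.0595},
    {"delta_pos":[-0.95,-46,0],"roll":0.068},
    {"delta_pos":[-0.88,-50,0],"roll":0.076},
    {"delta_pos":[-0.8,-53,0],"roll":0.084},
  ],
)

```text
time: 8.8
tool_pos: [0.6113, -0.0895, 0.0135]
ee_rot: [3.119, 0.376, 0.0]
wrist_force: [0.6, -1.0, -0.1]
width: 0.0189
```

Call:
apply_moves(
  series=[
    {"delta_pos":[0,-1,0],"roll":0},
    {"delta_pos":[0,-1,0],"roll":0},
    {"delta_pos":[0,-1,0],"roll":0},
  ],
)

```text
time: 9.1
tool_pos: [0.6112, -0.0891, 0.0135]
ee_rot: [3.119, 0.376, -0.0]
wrist_force: [-0.3, 0.1, -0.2]
width: 0.0188
```

```bash
python3 meas.py w4
```

```text
now rack [-62.5 -41.3] z 13.5 yaw 0.0004 t 9.15
 delta [-41.3 -62.5  -0.5] roll 0.0004
F [-0.35790575 -0.70996765 -0.12278673] w 0.018685839961612015
0.69 11031 stamp rack [-24.3 -41.8] [57.6 49.9] yaw 0.0
rail_mid 0.67 y [-6.  -0.8  5.2] xmin -4.8
rail_right 0.77 y [-86.9 -80.  -76. ] xmin -4.8
```

View pics/w4.png

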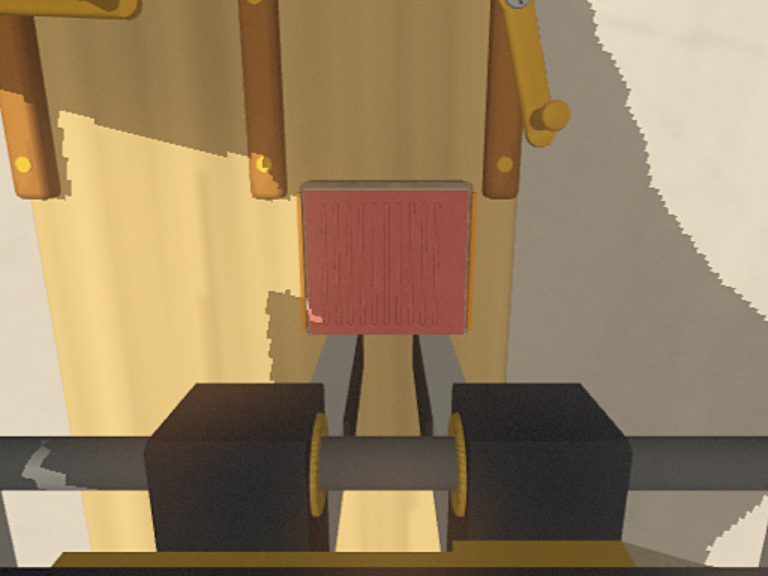

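The stamp is straight, entering the lane, with equal gaps (mid rail edge 287 to stamp 302; stamp 472 to right rail 487). Straight push on.

Call:
apply_moves(
  series=[
    {"delta_pos":[0,-5,0],"roll":0},
    {"delta_pos":[0,-11,0],"roll":0},
    {"delta_pos":[-0.1,-17,0],"roll":0},
    {"delta_pos":[-0.1,-23,0],"roll":0},
    {"delta_pos":[-0.2,-29,0],"roll":0},
    {"delta_pos":[-0.3,-35,0],"roll":0},
    {"delta_pos":[-0.3,-41,0],"roll":0},
    {"delta_pos":[-0.4,-47,0],"roll":0},
    {"delta_pos":[-0.4,-52,0],"roll":0},
    {"delta_pos":[-0.4,-55,0],"roll":0},
  ],
)

```text
time: 10.3
tool_pos: [0.5975, -0.035, 0.0135]
ee_rot: [-3.119, -0.377, 0.0]
wrist_force: [-0.1, -0.6, -0.5]
width: 0.0185
```

```bash
python3 meas.py w5
```

```text
now rack [ -6.3 -41. ] z 13.4 yaw 0.0012 t 10.35
 delta [-41.   -6.4  -0.5] roll 0.0012
F [ 0.49831124  0.61533131 -0.36490187] w 0.018766714417037998
0.71 11139 stamp rack [ 30.9 -41.5] [57.6 50.1] yaw 0.001
rail_mid 0.88 y [-6.  -0.7  5.3] xmin -4.8
rail_right 0.66 y [-87.2 -80.7 -76. ] xmin -4.7
```

Call:
apply_moves(
  series=[
    {"delta_pos":[0,-6,0],"roll":0.001},
    {"delta_pos":[0,-12,0],"roll":0.001},
    {"delta_pos":[-0.1,-18,0],"roll":0.001},
    {"delta_pos":[-0.1,-24,0],"roll":0.001},
    {"delta_pos":[-0.2,-30,0],"roll":0.001},
    {"delta_pos":[-0.2,-36,0],"roll":0.001},
    {"delta_pos":[-0.2,-42,0],"roll":0.001},
    {"delta_pos":[-0.3,-48,0],"roll":0.001},
    {"delta_pos":[-0.3,-54,0],"roll":0.001},
    {"delta_pos":[-0.3,-58,0],"roll":0.001},
  ],
)

```text
time: 11.5
tool_pos: [0.5834, 0.0214, 0.0135]
ee_rot: [-3.119, -0.376, 0.0]
wrist_force: [-0.4, -0.7, -0.3]
width: 0.0189
```

Call:
apply_moves(
  series=[
    {"delta_pos":[0,-1,0],"roll":0},
    {"delta_pos":[0,-2,0],"roll":0},
    {"delta_pos":[0,-3,0],"roll":0},
    {"delta_pos":[0,-4,0],"roll":0},
    {"delta_pos":[0,-5,0],"roll":0},
    {"delta_pos":[0,-5,0],"roll":0},
  ],
)

```text
time: 12.1
tool_pos: [0.5824, 0.0256, 0.0135]
ee_rot: [-3.119, -0.375, 0.0]
wrist_force: [0.6, 0.1, 0.1]
width: 0.0188
```

```bash
python3 meas.py w6
```

```text
now rack [ 55.7 -40.5] z 13.5 yaw -0.0004 t 12.15
 delta [-40.5  55.7  -0.5] roll -0.0004
F [ 0.16057289 -0.60025931 -0.32214546] w 0.018850497928599757
0.76 11154 stamp rack [ 93.  -41.3] [57.9 50.2] yaw 0.009
rail_mid 0.61 y [-6.  -0.7  5.3] xmin 42.9
rail_mid 0.37 y [-87.3 -80.9 -76. ] xmin 43.3
rail_right 0.58 y [-87.3 -81.  -76. ] xmin 42.5
```

Call:
apply_moves(
  series=[
    {"delta_pos":[0,-1,0],"roll":0},
    {"delta_pos":[0,-2,0],"roll":0},
    {"delta_pos":[0,-2,0],"roll":0},
  ],
)

```text
time: 12.6
tool_pos: [0.5819, 0.0277, 0.0135]
ee_rot: [-3.119, -0.375, 0.0]
wrist_force: [0.2, 0.1, 0.7]
width: 0.0189
```

Call:
apply_moves(
  series=[
    {"delta_pos":[0,-1,0],"roll":0},
    {"delta_pos":[0,-1,0],"roll":0},
    {"delta_pos":[0,-1,0],"roll":0},
  ],
)

```text
time: 12.9
tool_pos: [0.5816, 0.0285, 0.0135]
ee_rot: [-3.119, -0.375, 0.0]
wrist_force: [1.0, -0.5, 0.4]
width: 0.0186
```

Call:
apply_moves(
  series=[
    {"delta_pos":[0,-0.5,0],"roll":0},
    {"delta_pos":[0,-1,0],"roll":0},
    {"delta_pos":[0,-1,0],"roll":0},
  ],
)

```text
time: 13.2
tool_pos: [0.5814, 0.0294, 0.0135]
ee_rot: [3.119, 0.375, 0.0]
wrist_force: [1.1, 0.2, -0.2]
width: 0.019
```

```bash
python3 meas.py w7; python3 - <<'E'
from h import *
im=snap('wrist');P=im['P'].reshape(-1,3)
L=np.c_[P[:,:2]@EX*1000+169.2,P[:,:2]@EY*1000+531.2,P[:,2]*1000]
k=(abs(L[:,1]+41)<20)&(L[:,0]>60)&(L[:,0]<150)
b=k&(L[:,2]>22)&(L[:,2]<29);print('z22-29 (stop top) x',np.percentile(L[b,0],[0,5,50,95]).round(1),b.sum())
b=k&(L[:,2]>31);print('stamp top x',np.percentile(L[b,0],[1,99]).round(1))
E
```

```text
now rack [ 59.7 -40.6] z 13.5 yaw -0.0005 t 13.25
 delta [-40.6  59.7  -0.5] roll -0.0005
F [ 1.02284739 -0.09357507 -0.22810603] w 0.01905922505788701
0.61 11130 stamp rack [ 97.3 -41.4] [57.7 50. ] yaw 0.0
rail_mid 0.74 y [-6.  -0.8  5.3] xmin 47.0
rail_right 0.71 y [-87.3 -80.9 -76. ] xmin 46.7
z22-29 (stop top) x [ 60.3 121.2 127.8 133.5] 2261
stamp top x [ 64.1 119.2]
```

Call:
apply_moves(
  series=[
    {"delta_pos":[0,-0.5,0],"roll":0},
    {"delta_pos":[0,-1,0],"roll":0},
    {"delta_pos":[0,-1,0],"roll":0},
  ],
)

```text
time: 13.75
tool_pos: [0.5814, 0.0295, 0.0136]
ee_rot: [3.118, 0.374, 0.001]
wrist_force: [2.2, -5.2, -0.2]
width: 0.0191
```

Call:
apply_moves(
  series=[
    {"delta_pos":[0,-0.5,0],"roll":0},
    {"delta_pos":[0,-1,0],"roll":0},
    {"delta_pos":[0,-1,0],"roll":0},
  ],
)

```text
time: 14.05
tool_pos: [0.5814, 0.0296, 0.0137]
ee_rot: [3.117, 0.373, 0.001]
wrist_force: [1.7, -9.5, -0.3]
width: 0.0188
```

```bash
python3 meas.py w8;python3 -c "
from h import *
r.get_image('wrist');print(r.get_state()['wrist_force'])"
```

```text
now rack [ 59.8 -40.6] z 13.7 yaw -0.0017 t 14.1
 delta [-40.5  59.9  -0.2] roll -0.0017
F [  3.26825018 -10.20807629   0.44079256] w 0.01887632109537723
0.73 11074 stamp rack [ 96.5 -41.4] [57.8 51.6] yaw 0.008
rail_mid 0.67 y [-6.  -0.9  5.1] xmin 47.3
rail_right 0.72 y [-87.3 -81.  -76. ] xmin 47.0
[ 2.94391149 -9.15658584  0.59976309]
```

View pics/w8.png

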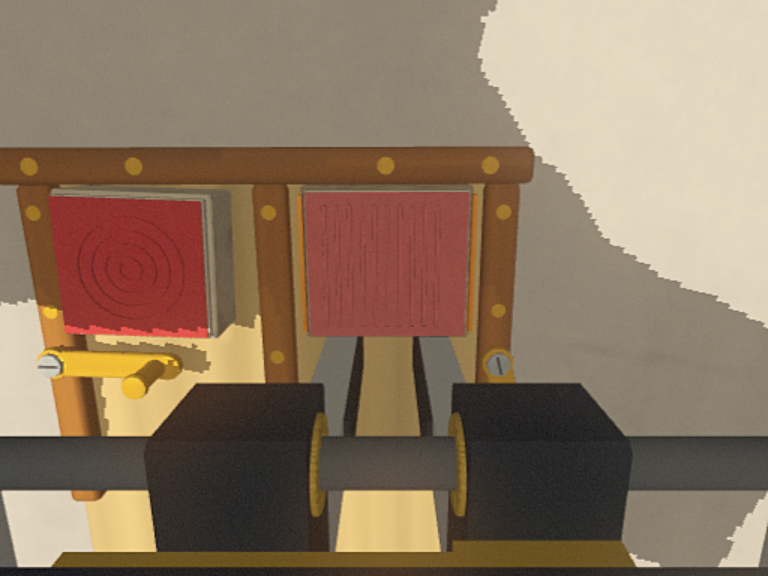

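Stamp is home: top edge flush to the back stop at row 187, both side gaps even (rail 290/stamp 302; 473/487), 10 N reaction. Backing off and going to the pin.

Call:
apply_moves(
  series=[
    {"delta_pos":[0,5,0],"roll":0},
    {"delta_pos":[0,15,0],"roll":0},
    {"delta_pos":[0,30,0],"roll":0},
    {"delta_pos":[0,50,-20],"roll":0},
    {"delta_pos":[0,75,-45],"roll":0},
    {"delta_pos":[15,100,-70],"roll":0},
    {"delta_pos":[30,115,-85],"roll":0},
    {"delta_pos":[35,120,-90],"roll":0},
    {"delta_pos":[35,120,-90],"roll":0},
    {"delta_pos":[35,120,-90],"roll":0},
  ],
)

```text
time: 15.3
tool_pos: [0.6422, -0.0765, 0.1023]
ee_rot: [-3.119, -0.375, 0.003]
wrist_force: [-0.2, 0.5, -1.6]
width: 0.0186
```

Call:
apply_moves(
  series=[
    {"delta_pos":[0,0,0],"roll":0},
    {"delta_pos":[0,0,0],"roll":0},
    {"delta_pos":[0,0,0],"roll":0},
    {"delta_pos":[0,0,0],"roll":0},
  ],
  hand=0,
)

```text
time: 15.7
tool_pos: [0.6432, -0.0766, 0.1033]
ee_rot: [-3.119, -0.376, 0.0]
wrist_force: [-0.5, -0.5, 0.9]
width: 0.0006
```

```bash
cat > pin.py <<'E'
from h import *
import sys
im=snap('wrist');P=im['P'];cv2.imwrite(f'pics/{sys.argv[1]}.png',cv2.resize(im['color'],(768,576)))
goto(0,0,30,0);s=r.get_state();print('F',s['wrist_force'],'w',s['width'])
L=np.dstack([P[...,:2]@EX*1000+169.2,P[...,:2]@EY*1000+531.2,P[...,2]*1000])
d=np.hypot(L[...,0]-58,L[...,1]+82)
b=(L[...,2]>29)&(L[...,2]<46)&(d>30)&(d<46)&(L[...,0]<64)
q=L[b];
if len(q): 
    t=q[q[:,2]>36.5];print('pin pts',len(q),len(t),np.median(t,0).round(1),'ext',t[:,:2].min(0).round(1),t[:,:2].max(0).round(1))
    m=(t.min(0)+t.max(0))/2;print('theta',np.arctan2(m[1]+82,58-m[0]),'rad',np.hypot(m[0]-58,m[1]+82))
b=(L[...,2]>20.5)&(L[...,2]<26)&(d<44)&(d>12)&(L[...,0]<70)
q=L[b];print('bar',len(q),'theta',np.median(np.arctan2(q[:,1]+82,58-q[:,0])) if len(q) else None)
b=(L[...,2]>30)&(L[...,2]<38)&(L[...,0]>66)&(L[...,0]<130)&(abs(L[...,1]+41)<34);q=L[b]
if len(q)>500:
    (c,wh,a)=cv2.minAreaRect(q[:,:2].astype(np.float32));print('stamp',np.round(c,1),np.round(wh,1),a)
E
python3 pin.py w9
```

```text
now rack [-58.1 -75.4] z 103.4 yaw -0.0002 t 15.75
 delta [-75.4 -58.1  73.4] roll -0.0002
F [-0.18421063  0.55916104  0.83151288] w 0.0003885287177333131
pin pts 127 126 [ 20.7 -91.6  38.8] ext [ 16.9 -95.9] [ 24.5 -87.4]
theta -0.2533092678268917 rad 38.538775034168
bar 454 theta -0.23944456727115493
stamp [ 76.1 -41.3] [57.3 12.4] 89.94996643066406
```

View pics/w9.png

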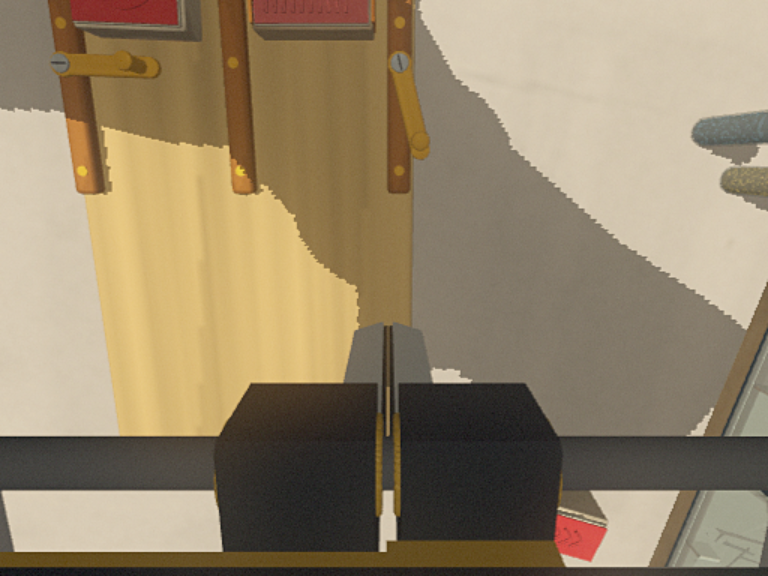

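Pin at (419,140), with the bar leaning outwards at θ ≈ -0.25. Stamp still home. I'll go outside the pin and push it over the lane.

Call:
apply_moves(
  series=[
    {"delta_pos":[20,-35,0],"roll":0},
    {"delta_pos":[41,-70,0],"roll":0},
    {"delta_pos":[41.6,-78,10],"roll":0},
    {"delta_pos":[41.6,-78,35],"roll":0},
    {"delta_pos":[41.6,-78,60],"roll":0},
    {"delta_pos":[41.6,-78,73],"roll":0},
    {"delta_pos":[41.6,-78,73],"roll":0},
    {"delta_pos":[41.6,-78,73],"roll":0},
  ],
)

```text
time: 16.55
tool_pos: [0.6656, 0.0083, 0.0311]
ee_rot: [3.119, 0.374, 0.0]
wrist_force: [-0.1, -0.3, 0.1]
width: 0.0003
```

```bash
python3 pin.py w10
```

```text
now rack [  19.2 -117.7] z 31.5 yaw -0.0008 t 16.6
 delta [-117.7   19.3    1.4] roll -0.0008
F [-0.38586563 -0.45257112  0.69032213] w 0.00014383106645637808
pin pts 388 310 [ 23.5 -94.   39.1] ext [  16.8 -117. ] [ 30.4 -87.7]
theta -0.5340884301077727 rad 39.9851730220166
bar 718 theta -0.2814511734072802
stamp [ 96.3 -41.5] [50.9 58.5] 0.20330511033535004
```

Call:
apply_moves(
  series=[
    {"delta_pos":[-6,0,1],"roll":0},
    {"delta_pos":[-12,0,1],"roll":0},
    {"delta_pos":[-18,0,1],"roll":0},
    {"delta_pos":[-23,0,1],"roll":0},
    {"delta_pos":[-28,-1,1],"roll":0},
    {"delta_pos":[-33,-3,1],"roll":0},
    {"delta_pos":[-38,-5,1],"roll":0},
    {"delta_pos":[-42,-8,1],"roll":0},
    {"delta_pos":[-45,-10,1],"roll":0},
    {"delta_pos":[-48,-13,1],"roll":0},
  ],
)

```text
time: 17.6
tool_pos: [0.6154, 0.0101, 0.0295]
ee_rot: [3.119, 0.375, 0.0]
wrist_force: [-0.0, -0.2, -0.2]
width: 0.0006
```

```bash
python3 pin.py w11
```

```text
now rack [ 33.5 -68.6] z 29.4 yaw -0.0001 t 17.65
 delta [-68.6  33.5  -0.6] roll -0.0001
F [1.53516378 0.30544472 0.27675249] w 0.0002795733483450406
pin pts 185 154 [ 33.4 -52.7  38.6] ext [ 28.4 -56. ] [ 37.2 -49.3]
theta 0.8605702330962265 rad 38.68452544394074
bar 552 theta 0.9149909253595498
stamp [ 96.6 -41.1] [57.2 50.8] 89.96527862548828
```

View pics/w11.png

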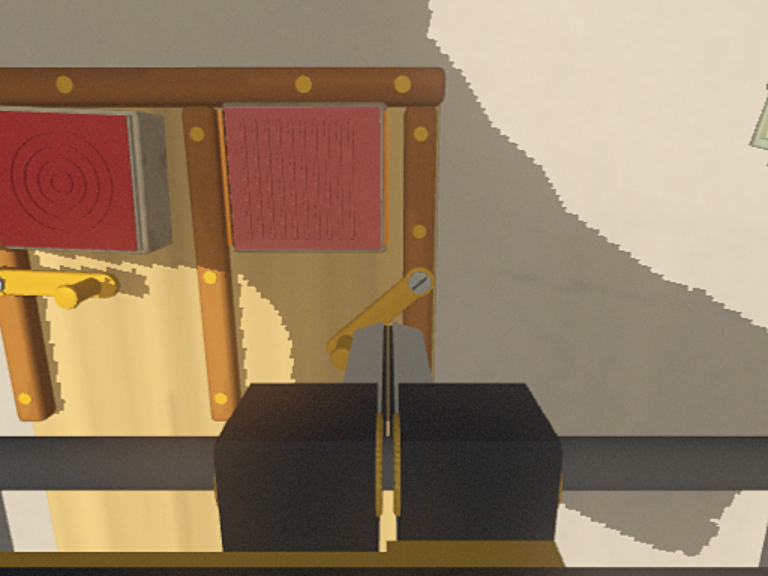

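Bar is at about 0.87 rad, pin at (341,354) on the finger's left. Stamp unmoved. I'll go round to the pin's near side.

Call:
apply_moves(
  series=[
    {"delta_pos":[4,0,0],"roll":0},
    {"delta_pos":[4,15,0],"roll":0},
    {"delta_pos":[4,30,0],"roll":0},
    {"delta_pos":[4,32,0],"roll":0},
    {"delta_pos":[-8,32,0],"roll":0},
    {"delta_pos":[-20,32,0],"roll":0},
    {"delta_pos":[-20,24,0],"roll":0},
    {"delta_pos":[-20,18,0],"roll":0},
    {"delta_pos":[-20,13,0],"roll":0},
    {"delta_pos":[-20,8,0],"roll":0},
  ],
)

```text
time: 18.65
tool_pos: [0.5975, -0.0023, 0.0293]
ee_rot: [3.118, 0.376, -0.002]
wrist_force: [-6.5, -8.1, 2.8]
width: 0.0005
```

Call:
apply_moves(
  series=[
    {"delta_pos":[-1,-3,0],"roll":0},
    {"delta_pos":[-2,-6,0],"roll":0},
    {"delta_pos":[-2,-9,0],"roll":0},
    {"delta_pos":[-3,-12,0],"roll":0},
    {"delta_pos":[-3,-13,0],"roll":0},
    {"delta_pos":[-3,-13,0],"roll":0},
  ],
)

```text
time: 19.25
tool_pos: [0.5922, 0.0098, 0.0295]
ee_rot: [-3.119, -0.376, -0.0]
wrist_force: [-0.5, -0.9, -0.0]
width: 0.0002
```

```bash
python3 pin.py w12
```

```text
now rack [ 37.8 -46.3] z 29.5 yaw -0.0003 t 19.3
 delta [-46.3  37.8  -0.5] roll -0.0003
F [ 0.56985721  0.59142102 -0.04823317] w 0.0003325888504803169
pin pts 499 400 [ 49.9 -44.4  39. ] ext [ 46.9 -53.5] [ 58.  -37.1]
theta 1.420536228056597 rad 37.115568707780014
bar 733 theta 1.4815098314166586
stamp [ 96.6 -41.4] [57.7 50.5] 89.98391723632812
```

Call:
apply_moves(
  series=[
    {"delta_pos":[0,-1,0],"roll":0},
    {"delta_pos":[0,-2,0],"roll":0},
    {"delta_pos":[0,-3,0],"roll":0},
    {"delta_pos":[0,-3,0],"roll":0},
  ],
)

```text
time: 19.7
tool_pos: [0.5913, 0.0124, 0.0295]
ee_rot: [3.119, 0.375, -0.0]
wrist_force: [-0.5, -0.1, -0.3]
width: 0.0007
```

Call:
apply_moves(
  series=[
    {"delta_pos":[0,-1,0],"roll":0},
    {"delta_pos":[0,-2,0],"roll":0},
    {"delta_pos":[0,-2,0],"roll":0},
  ],
)

```text
time: 20.0
tool_pos: [0.5909, 0.014, 0.0295]
ee_rot: [3.119, 0.375, 0.0]
wrist_force: [0.2, -2.7, -1.1]
width: 0.0006
```

Call:
apply_moves(
  series=[
    {"delta_pos":[0,-1,0],"roll":0},
    {"delta_pos":[0,-1,0],"roll":0},
    {"delta_pos":[0,-1,0],"roll":0},
  ],
)

```text
time: 20.3
tool_pos: [0.5908, 0.0144, 0.0295]
ee_rot: [3.118, 0.374, 0.0]
wrist_force: [0.4, -6.0, -1.0]
width: 0.0004
```

```bash
python3 pin.py w13
```

```text
now rack [ 42.9 -46.1] z 29.5 yaw -0.001 t 20.35
 delta [-46.1  42.9  -0.4] roll -0.001
F [ 1.12259712 -5.88027721  0.07656581] w 0.0007177126290581271
pin pts 463 380 [ 54.7 -44.2  39. ] ext [ 51.6 -52.2] [ 62.  -36.3]
theta 1.538382513093897 rad 37.748655603017525
bar 731 theta 1.5914864422263564
stamp [ 96.4 -41.4] [57.7 50.7] 89.94438171386719
```

Force built up at the stop, with the finger at 42.9 mm against 42.7 expected. Retreating for a final look.

Call:
apply_moves(
  series=[
    {"delta_pos":[0,5,0],"roll":0},
    {"delta_pos":[0,15,0],"roll":0},
    {"delta_pos":[0,30,-15],"roll":0},
    {"delta_pos":[0,50,-45],"roll":0},
    {"delta_pos":[0,70,-80],"roll":0},
    {"delta_pos":[0,70,-110],"roll":0},
    {"delta_pos":[0,70,-130],"roll":0},
    {"delta_pos":[0,70,-130],"roll":0},
    {"delta_pos":[0,70,-130],"roll":0},
    {"delta_pos":[0,70,-130],"roll":0},
  ],
)

```text
time: 21.35
tool_pos: [0.6067, -0.0528, 0.1585]
ee_rot: [-3.119, -0.375, 0.002]
wrist_force: [0.8, -0.2, -0.7]
width: 0.0004
```

```bash
python3 pin.py w14; python3 meas.py w15
```

```text
now rack [-26.2 -45.6] z 158.4 yaw -0.0004 t 21.4
 delta [-45.4 -26.1 128.5] roll -0.0004
F [-0.29614029 -0.13121277  0.10147294] w 0.0005283113092621341
pin pts 86 85 [ 57.1 -44.4  38.7] ext [ 53.  -47.8] [ 61.3 -40. ]
theta 1.5478086957563328 rad 38.07561550007673
bar 297 theta 1.5238910597663629
stamp [ 96.  -41.4] [57.5 50.3] 89.95818328857422
now rack [-26.2 -45.6] z 158.5 yaw -0.0004 t 21.45
 delta [-45.4 -26.2 144.5] roll -0.0004
F [ 0.03113468 -0.12656142  0.03215211] w 0.0005856812201596462
0.7 4062 stamp rack [ 96.1 -41.5] [57.5 50.3] yaw 0.002
rail_mid 0.56 y [-6.  -0.5  5.5] xmin -4.6
rail_right 0.75 y [-87.3 -81.6 -76.2] xmin -3.5
```

View pics/w14.png

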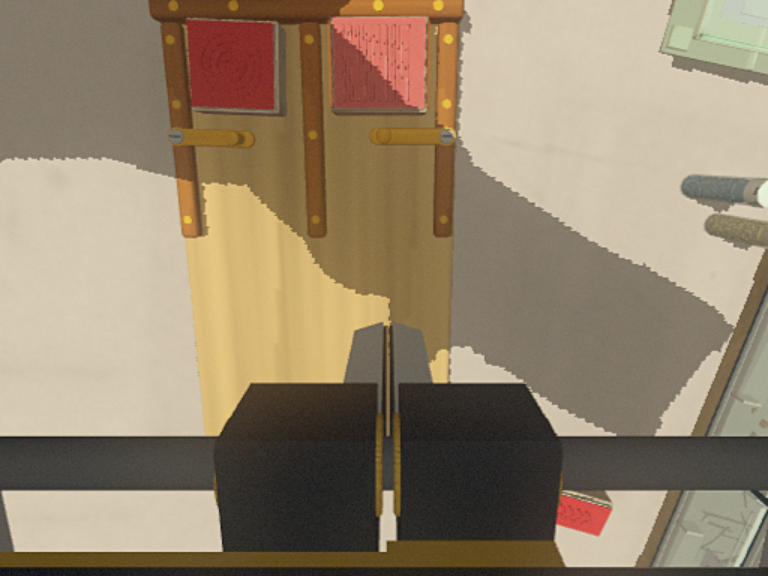

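The button lies straight across at (378–447,136), the stamp is home in its lane, and nothing else has moved. Handing in.

```bash
python3 -c "
from station import r
print(r.finish_job())"
```

```text
the job is handed in; nothing more can be done
None
```

The stamp is home against the back stop in the empty lane, the brass turn-button is fully across behind it, and I have handed the job in. It took about 21.5 s of the 64 s, and no verdict was reported.

- **Stamp:** I pushed it on its dry near end with two narrow-set fingertips, never gripping or lifting it. When I checked it in the lane, it was straight with even gaps to both rails. It stopped at the back stop with about 10 N of reaction.
- **Turn-button:** I pushed its pin in two strokes with shut fingers until it met its stop at about 6 N.

**Last checks:**
- The stamp measured x = 96, y = -41.5 mm, yaw 0.002 rad. Home is x = 97, y = -41; the 1 mm is within measuring error.
- The button measured 1.55 rad by its pin and 1.52 by its bar, against 1.57. In the picture it lies straight across.
- The other stamp and its button look unmoved. I didn't re-measure the screw pot, loupe, vial or tall stamp, but the arm never went near them at their height.

One wrist reading peaked at about 10 N while I was bringing the finger round to push the pin from its other side. It was gone at the next reading, and the stamp measured the same afterwards.

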